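# Find the bar edge that the radius gauge fits

### The job

Pick up the blue-handled steel radius gauge and try its hollow, gently, on the rounded top edges of the three aluminium bars on the grey stand. Find the one bar it fits, so that it goes fully down with both side pins of the hollow bearing and does not rock or shift sideways; press it down there squarely with about 5 N for a second, then let go and leave it sitting upright on that edge. Never load the gauge's hollow and legs with more than 20 N, and leave the bottles and the cover-glass box where they are.

Things in the scene. Friction and masses are not known exactly. Their poses are not given: they have to be found in the camera images.
- gauge_grip (a point): Centre of the gauge's upright blue grip, 58 mm above its underside; grip 24 mm wide (y), 26 mm (x), 32 to 78 mm above the underside; grip it across y. Axes: z up, x along the hollow, y across it. Below it a steel saddle, 28 mm thick (x), 50 mm wide (y), 32 mm high, with two legs on which it starts standing on the worktop. About 0.25 kg.
- gauge_crown (a point): Top of the gauge's hollow, 11 mm above its underside, 47 mm below gauge_grip; same axes. The hollow touches the edge with three brass pins (6 mm thick, along x) that lie on a concave arc of radius 16 mm: one at its top, one 60 degrees to either side. The mouth between the legs is 32 mm wide at the underside.
- gauge_notch: Hollow and two steel legs of the gauge, fixed to it; same origin (centre of the underside) and axes as the gauge.
- pin_left: Brass side pin at the +y side of the gauge's hollow, fixed to it; origin and axes as the gauge.
- pin_right: Brass side pin at the -y side of the gauge's hollow, fixed to it; origin and axes as the gauge.
- stand: Fixed grey stand, 66 (x) by 250 (y) mm, seats 20 mm high; origin: centre of its underside. Three fixed aluminium bars in a row along its y, 80 mm apart, in an order that changes; each 36 mm long (x) with a full-round top edge along x. One fits the gauge (its radius to 0.2 mm, both side pins bear); one has 5 mm less (the gauge goes down but shifts 2 mm or more either way and rocks); one has 5 mm more (the gauge stays 3 mm high).
- seat_0 (a point): Point of the +y end seat, 60 mm above the worktop: nominal middle of the crown (highest line) of the bar here. The crown height is exact to 0.2 mm, but the bar stands up to 6 mm off sideways (stand's y) and 3 mm along x, unmeasured: feel for it. Which bar stands here is not told. Axes as the stand.
- seat_1 (a point): Point of the middle seat, 60 mm above the worktop: nominal middle of the crown (highest line) of the bar here. The crown height is exact to 0.2 mm, but the bar stands up to 6 mm off sideways (stand's y) and 3 mm along x, unmeasured: feel for it. Which bar stands here is not told. Axes as the stand.
- seat_2 (a point): Point of the -y end seat, 60 mm above the worktop: nominal middle of the crown (highest line) of the bar here. The crown height is exact to 0.2 mm, but the bar stands up to 6 mm off sideways (stand's y) and 3 mm along x, unmeasured: feel for it. Which bar stands here is not told. Axes as the stand.
- stain_red: red-capped stain bottle, bystander standing loose; origin at the centre of its underside
- methylene_bottle: brown glass bottle with black cap, bystander standing loose; origin at the centre of its underside
- coverslip_box: small orange-and-white box of cover glasses, bystander standing loose; origin at the centre of its underside
There are look-alikes about, which are no part of the job. Leave any orange or turquoise look-alike of the part that bears gauge_grip alone.

How it is judged (in metres and radians):
On the way:
1. the gauge is pressed down, upright, at full depth on an edge, both side pins bearing (0.3 N or more each), with 3.5 N or more in all for half a second ((horizontal distance between gauge_crown and seat_0 below 0.015 m or horizontal distance between gauge_crown and seat_1 below 0.015 m or horizontal distance between gauge_crown and seat_2 below 0.015 m) and z of gauge_crown in the frame of stand between 0.0575 and 0.062 m and angle between gauge_grip's own z axis and vertical below 0.08 rad and angle between the y axis of gauge_crown and the y axis of stand, either way round below 0.1 rad and contact force between each of pin_left, pin_right and anything else above 0.3 N and contact force between gauge_notch and anything else above 3.5 N and contact force between the fingers and anything else above 0.5 N), for 0.5 s.
At the end, for the whole second after the job is handed in: The gauge sits released and still on the edge it fits: both side pins bear (0.3 N or more each), the hollow's top within 15 mm horizontally of a seat point and at most 2 mm above crown height, within 0.08 rad of upright, turned within 0.1 rad of the bars ((horizontal distance between gauge_crown and seat_0 below 0.015 m or horizontal distance between gauge_crown and seat_1 below 0.015 m or horizontal distance between gauge_crown and seat_2 below 0.015 m) and z of gauge_crown in the frame of stand between 0.0575 and 0.062 m and angle between gauge_grip's own z axis and vertical below 0.08 rad and angle between the y axis of gauge_crown and the y axis of stand, either way round below 0.1 rad and contact force between each of pin_left, pin_right and anything else above 0.3 N and linear speed of gauge_notch below 0.01 m/s and angular speed of gauge_notch below 0.05 rad/s); the robot touches nothing.
It fails at once if the hollow or legs of the gauge are loaded with more than 20 N (contact force between gauge_notch and anything else above 20 N).
It fails at once if the gauge is tipped by more than 0.6 rad (angle between gauge_grip's own z axis and vertical above 0.6 rad).
It fails at once if a bottle or the cover-glass box is moved by more than 15 mm (distance of any of stain_red, methylene_bottle, coverslip_box from where it was at the start of the episode above 0.015 m).
It also fails if it takes over 72 s, if anything falls off the work surface, if the arm or the gripper's body presses on something with over 40 N, if the wrist force passes 120 N, or if a joint passes its speed limit or range.

### The arm

A 7-joint arm with a two-finger parallel gripper is mounted at the origin on the work surface; the furniture and walls round the work are solid. World frame = base frame: x ahead of the robot, y to its left, z up, the work surface at z = 0. Lengths are in m, angles in degrees, forces in N, time in s.
With the tool pointing down it reaches from about 0.4 to 0.875 m from the base axis. Payload 19.3 kg.
Tool frame: the origin (TCP) lies on the centre line of the jaws, within the pads' length; the fingertips stand 19 mm ahead of it and the grasp point (between the pads) is the TCP (bot.finger_overhang is the distance from the TCP to the fingertips, in m); z points along the fingers, y is the line along which they close (so a half turn about z gives the same grasp; the last joint's range is limited). The gripper opens to 85 mm and grips with 20 to 120 N. Pads are 22 mm wide; open, the fingers measure 114 mm over their backs; the gripper's body (76 mm by 85 mm) begins 54 mm behind the grasp point. The pads swing forward as they close: fully open they stand 13 mm farther back than shut.
Start: joints at [-72.204, 29.874, -2.08, 91.645, 1.215, 58.505, -6.463], TCP at [0.232, 0.58, 0.25] pointing down, gripper open.
Joint ranges: [-166.77, 166.77], [-17.47, 122.26], [-85.68, 81.53], [9.62, 139.38], [-72.42, 252.41], [9.2, 110.78], [-144.41, 144.41]. Speed limits (degrees/s): [108.29, 108.29, 136.94, 136.94, 172.46, 172.46, 172.46].

### API

Orientations are given as [roll, pitch, yaw] about the fixed x, y, z axes, in that order (R = Rz(yaw) Ry(pitch) Rx(roll)).
In Python, from station import bot, eyes gives the robot as it stands.
- The arm moves only by the shell command python3 -m crank 'ROWS' [OPENING] [FORCE]. ROWS is JSON, a list of rows, each a list of 2 entries, a list of its own where there are three numbers: the shift along the tool's x, y, z in m, then the turn about the tool's z in rad. A call has 1 to 10 rows; each row is the pose to reach, as a shift and turn from the pose commanded when the call began, along the tool's axes at that moment; what a row does not reach only later rows make up. A row lasts 1/10 s, in which the tool goes at most 50 mm and 8.59 degrees, less where a joint would pass 70% of its speed; a pose out of reach is approached as far as the arm can. A call with a gripper value outside its range is refused whole. OPENING is the opening, from 0 (shut) to 1 (fully open), set as the call begins (- or left out, the last holds). The fingers move at their own pace and stop on an object; FORCE is the grip in N (left out, the last holds). Time passes only in rows, so rows that repeat a pose let the fingers close. It gives the time, the measured TCP pose, the force, the opening and the grip force at its end, in the units of the state.
- bot.get_state(): the state, without advancing time (a new reading comes with each control period).
- eyes.camera(name): name is "scene" or "top" or "wrist"; returns the picture (420x560x3 uint8, blue, green, red); there is no depth.
- eyes.camera_params(name): a dict with "fx", "fy", "cx", "cy" (pixels), "camera_from_world" (4x4, takes a point from world to camera coordinates); the wrist camera has in their place "mount" (4x4, takes a point from camera to tool coordinates, whose origin is the TCP and whose axes are the flange's). Camera axes: x right, y down, z forward; pixel columns grow to the right and rows downward; lengths in m; the calibration is good to about 2 mm. The wrist camera is an equidistant fisheye: a pixel r from the principal point sees the ray r / f radians off the axis. A picture is of the moment at which its call begins: read the wrist's pose just before it. camera_params takes no time and is no camera call.
- bot.job_done(): hands the job in; it is judged then, once.
The state is a dict: "time_s": time; "q": joint angles; "dq": joint speeds; "tau": joint torques, N m; "tool_pos": TCP position; "tool_rot": TCP orientation; "ft_force": force on the tool from outside, world axes, zero at the start; "moment": the same for the moment, N m; "finger_gap": opening from 0.0 (shut) to 1.0 (fully open); "gripper_force": force on a finger pad.
Only numpy, scipy, OpenCV 4.12 (cv2) and the standard library are available. Lean on these libraries where they do the work, as an engineer would, in place of code of your own. Each camera call takes 0.05 s, during which the arm holds its last target. There are 200 camera calls.

## Working session

There is one attempt and no reset: what is moved stays moved. The work goes in short steps, Python scripts to look and compute and a shell command to move; the robot and the scene stay as the last step left them, time stands still between calls to the robot, and variables do not carry over. Pictures are saved under pics/ and viewed, at most 10 in all, crops included, and the job is handed in when it is done.

```bash
mkdir -p pics; ls; python3 - <<'E'
from station import bot, eyes
import cv2, numpy as np
s=bot.get_state(); print(s)
a=eyes.camera("scene"); b=eyes.camera("top")
cv2.imwrite("pics/scene.png",a); cv2.imwrite("pics/top.png",b)
for n in("scene","top","wrist"): print(n,eyes.camera_params(n))
E
```

```text
pics
{'time_s': 0.0, 'q': array([-72.20449695,  29.90930161,  -2.07975686,  91.67414615,
         1.21429303,  58.50530269,  -6.45998839]), 'dq': array([ 0.03160589,  0.02279402,  0.0003786 , -0.03618807, -0.0154158 ,
       -0.05266796,  0.02613095]), 'tau': array([ 3.33796470e-04, -9.27108908e+01,  1.97965264e+00, -3.69944394e+01,
        1.77357491e-02,  8.08576267e-03, -7.17046561e-06]), 'tool_pos': array([0.23221036, 0.57991032, 0.24972219]), 'tool_rot': array([-1.79933505e+02,  5.31373320e-03,  1.58183120e+02]), 'ft_force': array([ 0.65565507, -0.60020811, -0.52455948]), 'moment': array([ 0.01668761, -0.00117138, -0.0214858 ]), 'gripper_force': 0.0, 'finger_gap': 0.9990037552418742}
scene {'fx': 490.7926287485921, 'fy': 490.7926287485921, 'cx': 267.9101309780128, 'cy': 214.19989346256153, 'camera_from_world': array([[-0.64362621,  0.76523097, -0.01291723,  0.39740487],
       [ 0.49817238,  0.40607446, -0.76611214, -0.18672497],
       [-0.58100738, -0.49952487, -0.6425771 ,  1.40486161],
       [ 0.        ,  0.        ,  0.        ,  1.        ]])}
top {'fx': 508.7599562327413, 'fy': 508.7599562327413, 'cx': 280.6576703409837, 'cy': 210.99341304440887, 'camera_from_world': array([[ 0.02199673, -0.99975731, -0.00120671, -0.09317442],
       [-0.9823081 , -0.02138825, -0.1860466 ,  0.53108435],
       [ 0.18597564,  0.00527778, -0.98254018,  0.95552963],
       [ 0.        ,  0.        ,  0.        ,  1.        ]])}
wrist {'fx': 325.19226210127806, 'fy': 325.19226210127806, 'cx': 276.8318642904494, 'cy': 211.8486128951308, 'mount': array([[ 4.29822840e-04, -9.52543966e-01, -3.04400736e-01,
         7.73500839e-02],
       [ 9.99999096e-01,  7.97276393e-04, -1.08284353e-03,
         5.30690396e-04],
       [ 1.27414759e-03, -3.04399995e-01,  9.52543448e-01,
        -1.24800388e-01],
       [ 0.00000000e+00,  0.00000000e+00,  0.00000000e+00,
         1.00000000e+00]])}
```

View pics/scene.png

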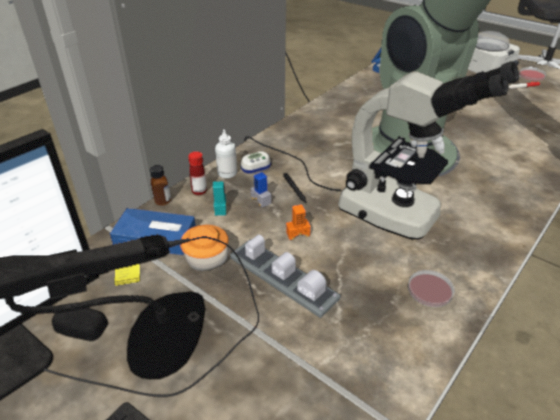

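View pics/top.png

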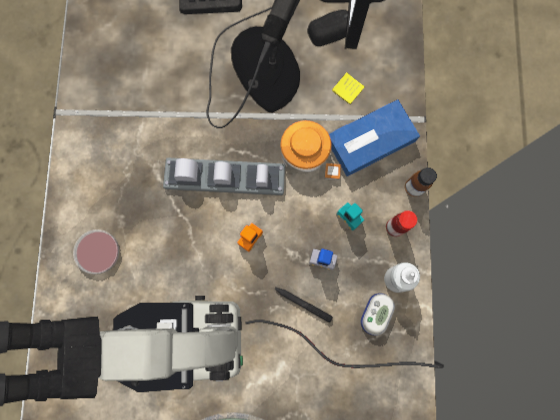

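Blue gauge at about (323,257) in top view; the stand runs from (165,175) to (285,180); the bars look wide, middle, narrow from left to right. Next is a zoomed view for pixels.

```bash
python3 - <<'E'
import cv2
b=cv2.imread("pics/top.png")
c=cv2.resize(b[145:285,155:355],None,fx=4,fy=4,interpolation=cv2.INTER_CUBIC)
cv2.imwrite("pics/crop.png",c)
E
cat > h.py <<'E'
from station import bot,eyes
import numpy as np
def ray(name,u,v,z):
    p=eyes.camera_params(name);T=p["camera_from_world"];R=T[:3,:3];c=-R.T@T[:3,3]
    d=R.T@np.array([(u-p["cx"])/p["fx"],(v-p["cy"])/p["fy"],1]);return c+d*(z-c[2])/d[2]
def proj(name,P):
    p=eyes.camera_params(name);T=p["camera_from_world"];q=T[:3,:3]@np.array(P)+T[:3,3]
    return p["fx"]*q[0]/q[2]+p["cx"],p["fy"]*q[1]/q[2]+p["cy"]
E
```

```text
(no output)
```

View pics/crop.png

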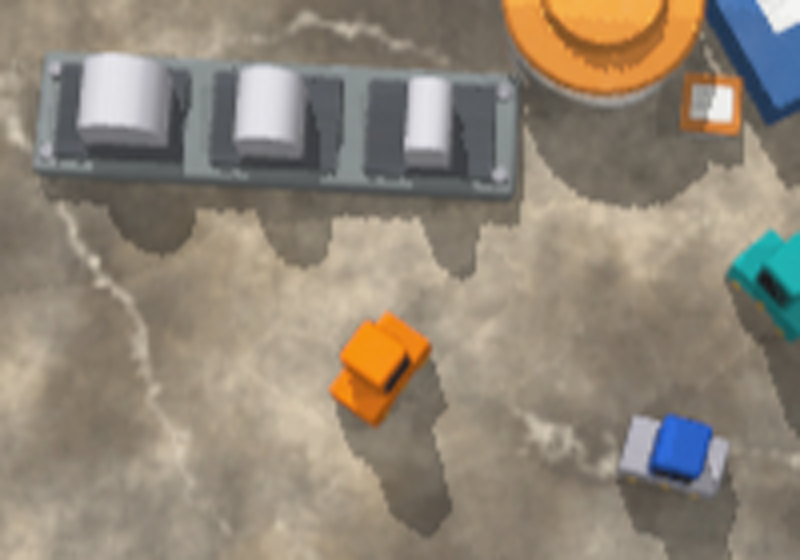

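Crop: the stand's top rim corners are at about (45,57), (520,73), (513,188), (37,165). Bars span columns 80–170, 236–306 and 408–452, so the middle one is likely R16. The gauge's blue top is near (684,443), with its saddle bottom edge running (620,462)→(715,490).

```bash
python3 - <<'E'
from h import *
f=lambda u,v,z:ray("top",155+(u+.5)/4-.5,145+(v+.5)/4-.5,z)
C=[f(*c,.02) for c in((45,57),(520,73),(513,188),(37,165))]
for c in C:print(c.round(4))
print("len",np.linalg.norm(C[0]-C[1]),np.linalg.norm(C[3]-C[2]),np.linalg.norm(C[0]-C[3]))
cen=np.mean(C,0);d=(C[0]-C[1]+C[3]-C[2]);th=np.degrees(np.arctan2(-d[0],d[1]));print("stand",cen,"yaw",th)
y=np.array([-np.sin(np.radians(th)),np.cos(np.radians(th)),0])
for k in(1,0,-1):print("seat",cen+y*.08*k)
for n,u1,u2,v in(("L",80,170,130),("M",236,306,140),("R",408,452,145)):
  print(n,f(u1,v,.045),f(u2,v,.045))
print("grip top",f(684,443,.078))
a,b=f(620,462,.032),f(715,490,.032);print("saddle",a,b,np.linalg.norm(a-b),np.degrees(np.arctan2(-(a-b)[0],(a-b)[1])))
a,b=f(638,416,.032),f(727,442,.032);print("saddle far",a,b,np.linalg.norm(a-b),np.degrees(np.arctan2(-(a-b)[0],(a-b)[1])))
# scene check
g=f(684,443,.078);print(proj("scene",g))
E
```

```text
[0.6436 0.1593 0.02  ]
[ 0.6403 -0.0874  0.02  ]
[ 0.5791 -0.085   0.02  ]
[0.5859 0.1598 0.02  ]
len 0.24671506544170696 0.24488196660824302 0.05762280933472907
stand [0.61223411 0.03667789 0.02      ] yaw -1.173577297698782
seat [0.61387262 0.11666111 0.02      ]
seat [0.61223411 0.03667789 0.02      ]
seat [ 0.6105956  -0.04330533  0.02      ]
L [0.59857647 0.13324851 0.045     ] [0.59955804 0.08799251 0.045     ]
M [0.59510387 0.05456713 0.045     ] [0.59586668 0.01940745 0.045     ]
R [ 0.59439417 -0.03189942  0.045     ] [ 0.59487339 -0.0539851   0.045     ]
grip top [ 0.44423531 -0.16844314  0.078     ]
saddle [ 0.43885639 -0.14081344  0.032     ] [ 0.42609642 -0.1877477   0.032     ] 0.048637868262886415 -15.209336820070693
saddle far [ 0.46185171 -0.14947696  0.032     ] [ 0.44990377 -0.19361744  0.032     ] 0.04572893740308624 -15.145886247865693
(np.float64(260.2529617074272), np.float64(175.30468362605717))
```

Scene projection of the gauge point agrees with the blue grip, and the saddle measures about 49 mm as it should. Gauge yaw is about -15.2°, stand yaw about -1.2°, and the middle bar is about 35 mm wide.

```bash
cat >> h.py <<'E'
from scipy.spatial.transform import Rotation as Ro
def to(*wps):
    s=bot.get_state();R=Ro.from_euler('xyz',s["tool_rot"],degrees=True)
    for x,y,z,yaw in wps:
        d=R.inv().apply(np.array([x,y,z])-s["tool_pos"]);t=-((yaw-s["tool_rot"][2]+180)%360-180)
        print(d.round(4),"turn",round(np.radians(t),4))
E
python3 - <<'E'
from h import *
to((.262,.649,.37,158.2),(.55,.42,.37,160),(.68,.08,.37,164.8),(.60,-.2,.3,164.8),(.444,-.168,.18,164.8))
E
```

```text
[-0.002   0.075  -0.1203] turn -0.0003
[-0.3545 -0.0305 -0.1202] turn -0.0317
[-0.6015 -0.2979 -0.1199] turn -0.1155
[-0.6313 -0.5875 -0.0496] turn -0.1155
[-0.4746 -0.6156  0.0705] turn -0.1155
```

```bash
python3 -m crank '[[[0,0.075,-0.12],0],[[0,0.075,-0.12],0],[[0,0.075,-0.12],0],[[-0.05,0.06,-0.12],-0.01],[[-0.1,0.045,-0.12],-0.02],[[-0.15,0.03,-0.12],-0.03],[[-0.2,0.015,-0.12],-0.03],[[-0.25,0,-0.12],-0.03],[[-0.3,-0.015,-0.12],-0.03],[[-0.355,-0.03,-0.12],-0.03]]' 1
python3 - <<'E'
from h import *
to((.55,.42,.37,160),(.68,.08,.37,164.8),(.60,-.2,.3,164.8),(.444,-.168,.18,164.8))
E
```

```text
time_s: 1.1
tool_pos: [0.5359, 0.4311, 0.3702]
tool_rot: [-180.0, -0.0, 159.9]
ft_force: [0.2, 0.5, 0.8]
finger_gap: 0.999
gripper_force: 0.0
[-0.017  -0.0056  0.0002] turn -0.0017
[-2.559e-01 -2.802e-01  2.000e-04] turn -0.0854
[-0.277  -0.5706  0.0703] turn -0.0854
[-0.1195 -0.5941  0.1903] turn -0.0854
```

```bash
python3 -m crank '[[[-0.03,-0.035,0],-0.01],[[-0.06,-0.07,0],-0.02],[[-0.09,-0.105,0],-0.03],[[-0.12,-0.14,0],-0.05],[[-0.15,-0.175,0],-0.07],[[-0.18,-0.21,0],-0.083],[[-0.22,-0.25,0],-0.083],[[-0.24,-0.29,0],-0.083],[[-0.24,-0.34,0.01],-0.083],[[-0.24,-0.39,0.02],-0.083]]'
python3 - <<'E'
from h import *
to((.60,-.2,.3,164.8),(.444,-.168,.18,164.8))
E
```

```text
time_s: 2.1
tool_pos: [0.6263, -0.0155, 0.3499]
tool_rot: [-180.0, -0.0, 164.6]
ft_force: [1.0, 0.5, -0.1]
finger_gap: 1.002
gripper_force: 0.0
[-0.0235 -0.1848  0.05  ] turn -0.003
[ 0.1353 -0.1953  0.1701] turn -0.003
```

```bash
python3 -m crank '[[[0.03,-0.04,0.0],0],[[0.06,-0.08,0.02],0],[[0.09,-0.12,0.05],0],[[0.12,-0.16,0.09],0],[[0.13,-0.18,0.12],0],[[0.13,-0.18,0.15],0],[[0.13,-0.18,0.15],0],[[0.13,-0.18,0.15],0]]'
python3 - <<'E'
from h import *
import cv2
print(bot.get_state()["ft_force"])
to((.444,-.168,.18,164.8),(.444,-.168,.058,164.8))
cv2.imwrite("pics/w1.png",eyes.camera("wrist"))
E
```

```text
time_s: 2.9
tool_pos: [0.4545, -0.1523, 0.2015]
tool_rot: [180.0, -0.0, 164.7]
ft_force: [-0.3, 0.3, 0.8]
finger_gap: 0.998
gripper_force: 0.0
[-0.28491843  0.29996618  0.84205733]
[ 0.006  -0.0179  0.0215] turn -0.0024
[ 0.0059 -0.0179  0.1435] turn -0.0024
```

View pics/w1.png

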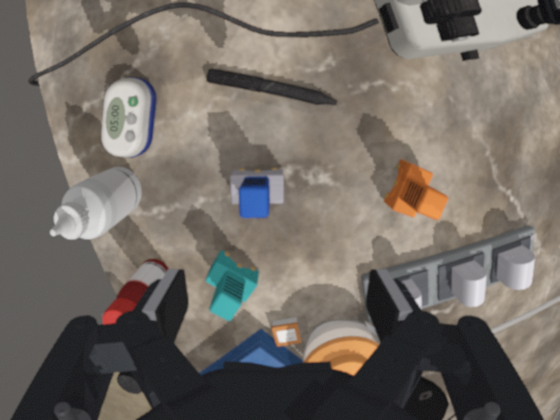

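Wrist view: the gauge is aligned with the tool; its saddle spans columns 232–284 at row ~187, blue grip at columns 239–271. The teal look-alike, orange look-alike and bottles are clear of the grip.

```bash
cat >> h.py <<'E'
def wray(u,v,z,s=None):
    s=s or bot.get_state();p=eyes.camera_params("wrist");M=p["mount"]
    a=np.array([u-p["cx"],v-p["cy"]]);r=np.hypot(*a);t=r/p["fx"]
    d=np.array([*(a/r*np.sin(t)),np.cos(t)]);R=Ro.from_euler('xyz',s["tool_rot"],degrees=True)
    c=R.apply(M[:3,3])+s["tool_pos"];d=R.apply(M[:3,:3]@d);return c+d*(z-c[2])/d[2]
E
python3 - <<'E'
from h import *
a,b=wray(232,187,.032),wray(284,187,.032);print(a,b,(a+b)/2,np.linalg.norm(a-b))
a,b=wray(239,190,.078),wray(271,190,.078);print(a,b,(a+b)/2,np.linalg.norm(a-b))
a,b=wray(232,174,.032),wray(284,172,.032);print(np.degrees(np.arctan2(-(a-b)[0],(a-b)[1])),a,b)
E
```

```text
[ 0.43718074 -0.19065754  0.032     ] [ 0.45014757 -0.14371361  0.032     ] [ 0.44366415 -0.16718557  0.032     ] 0.04870185934136136
[ 0.43220968 -0.17673745  0.078     ] [ 0.43896152 -0.15229847  0.078     ] [ 0.4355856  -0.16451796  0.078     ] 0.025354507370734997
166.70359945272844 [ 0.42530488 -0.18697819  0.032     ] [ 0.43639845 -0.14003588  0.032     ]
```

```bash
python3 -m crank '[[[0.006,-0.017,0.04],0],[[0.006,-0.017,0.08],0],[[0.006,-0.017,0.11],0],[[0.006,-0.017,0.13],0],[[0.006,-0.017,0.1415],0],[[0.006,-0.017,0.1415],0],[[0.006,-0.017,0.1415],0]]' 1 ; python3 -m crank '[[[0,0,0],0],[[0,0,0],0],[[0,0,0],0],[[0,0,0],0],[[0,0,0],0],[[0,0,0],0],[[0,0,0],0],[[0,0,0],0]]' 0.1 40; python3 -c "
from station import bot
print(bot.get_state())"
```

```text
time_s: 3.65
tool_pos: [0.4447, -0.1674, 0.0605]
tool_rot: [180.0, 0.1, 164.7]
ft_force: [-0.4, -0.5, 0.2]
finger_gap: 1.0
gripper_force: 0.0
time_s: 4.45
tool_pos: [0.4438, -0.1676, 0.0596]
tool_rot: [-180.0, 0.0, 164.6]
ft_force: [-1.7, -0.3, 6.7]
finger_gap: 0.273
gripper_force: 46.5
{'time_s': 4.45, 'q': array([ 10.18490493,  35.15930553,   4.39471821, 121.8186083 ,
        -6.41861147,  23.21180691,  94.32889467]), 'dq': array([ 0.02231414,  0.01587296,  0.03545426, -0.05313101,  0.07796012,
        0.11435794, -0.15815695]), 'tau': array([-2.96351267e-01, -7.79381490e+01,  4.35289398e+00, -1.64884150e+01,
       -2.70208844e-02, -2.31037633e-01, -1.43691359e-02]), 'tool_pos': array([ 0.44378995, -0.16756862,  0.0595683 ]), 'tool_rot': array([-1.79996805e+02,  1.99623521e-02,  1.64646731e+02]), 'ft_force': array([-1.70355818, -0.33253724,  6.65198046]), 'moment': array([0.0533328 , 0.1831826 , 0.02361047]), 'gripper_force': 46.536279916763306, 'finger_gap': 0.27268412951774756}
```

```bash
python3 -m crank '[[[0,0,-0.002],0],[[0,0,-0.01],0],[[0,0,-0.03],0],[[0,0,-0.06],0],[[0,0,-0.09],0],[[0,0,-0.12],0],[[0,0,-0.12],0],[[0,0,-0.12],0]]'
python3 - <<'E'
from h import *
s=bot.get_state();print(s["ft_force"],s["moment"],s["finger_gap"])
to((.612,.037,.18,178.8))
E
```

```text
time_s: 5.25
tool_pos: [0.4437, -0.1673, 0.1799]
tool_rot: [180.0, 0.1, 164.7]
ft_force: [-0.4, 0.4, -2.7]
finger_gap: 0.274
gripper_force: 45.5
[-0.39647986  0.3935026  -2.7184005 ] [0.00289274 0.01264696 0.02178286] 0.27422118925685485
[-0.1082  0.2416  0.    ] turn -0.2467
```

```bash
python3 -m crank '[[[-0.018,0.04,0],-0.04],[[-0.036,0.08,0],-0.08],[[-0.054,0.12,0],-0.12],[[-0.072,0.16,0],-0.16],[[-0.09,0.2,0],-0.2],[[-0.1,0.225,0],-0.23],[[-0.108,0.2415,0],-0.247],[[-0.108,0.2415,0],-0.247],[[-0.108,0.2415,0],-0.247],[[-0.108,0.2415,0],-0.247]]'
python3 - <<'E'
from h import *
import cv2
to((.612,.037,.18,178.8))
cv2.imwrite("pics/w2.png",eyes.camera("wrist"))
a=eyes.camera("scene")[200:320,210:360];b=eyes.camera("top")[130:230,150:300]
cv2.imwrite("pics/s2.png",cv2.resize(a,None,fx=4,fy=4,interpolation=2))
E
```

```text
time_s: 6.25
tool_pos: [0.611, 0.0359, 0.1787]
tool_rot: [-180.0, -0.1, 178.7]
ft_force: [0.8, 0.4, -2.4]
finger_gap: 0.275
gripper_force: 45.4
[-0.001   0.0011 -0.0013] turn -0.0011
```

View pics/w2.png

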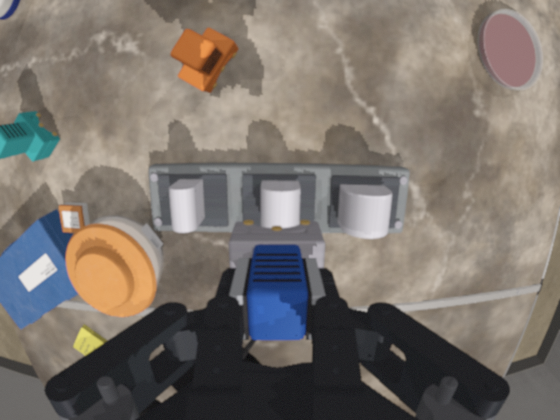

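View pics/s2.png

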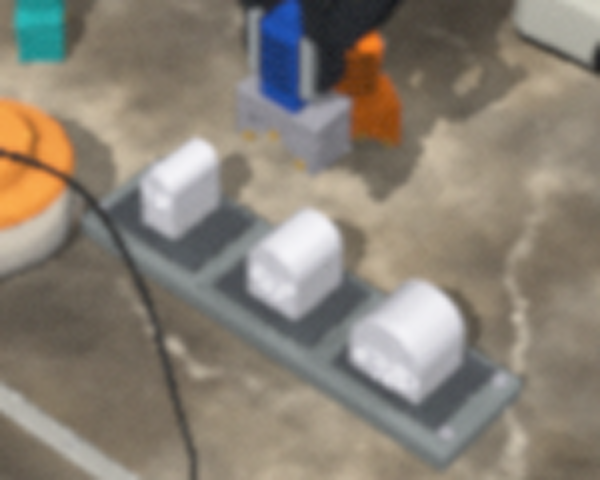

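Wrist view: the middle bar's sides are at columns 261 and 301 (row ~205), the gauge pins at columns 248/277/305, and the stand's near rim runs (152,166)→(406,170).

```bash
python3 - <<'E'
from h import *
for l,r,v in((261,301,205),(170,202,205),(340,391,210)):
  a,b=wray(l,v,.044),wray(r,v,.044);print("bar",((a+b)/2).round(4),np.linalg.norm(a-b).round(4))
for p,q in(((152,166),(406,170)),((156,231),(404,232))):
  a,b=wray(*p,.02),wray(*q,.02);d=b-a;print("rim",a.round(4),b.round(4),np.linalg.norm(d).round(4),np.degrees(np.arctan2(-d[0],d[1])).round(2))
print("pins z",[wray(u,v,.18-.0486).round(4) for u,v in((248,223),(277,229),(305,223))], bot.get_state()["tool_pos"])
E
```

```text
bar [0.6112 0.0396 0.044 ] 0.0334
bar [ 0.6094 -0.0419  0.044 ] 0.0289
bar [0.6171 0.1127 0.044 ] 0.0462
rim [ 0.5777 -0.0791  0.02  ] [0.5864 0.1572 0.02  ] 0.2364 -2.1
rim [ 0.6421 -0.0834  0.02  ] [0.6484 0.161  0.02  ] 0.2444 -1.48
pins z [array([0.5956, 0.0203, 0.1314]), array([0.5995, 0.0366, 0.1314]), array([0.5963, 0.0525, 0.1314])] [0.61140799 0.03613501 0.1793267 ]
```

```bash
python3 -m crank '[[[0,0.003,0.02],0.005],[[0,0.003,0.04],0.005],[[0,0.003,0.052],0.005],[[0,0.003,0.055],0.005],[[0,0.003,0.055],0.005],[[0,0.003,0.055],0.005],[[0,0.003,0.055],0.005]]'; python3 -m crank '[[[0,0,0.001],0],[[0,0,0.002],0],[[0,0,0.003],0],[[0,0,0.004],0],[[0,0,0.005],0],[[0,0,0.005],0]]'; python3 -c "
from station import bot
s=bot.get_state();print(s['tool_pos'],s['ft_force'],s['moment'])"
```

```text
time_s: 7.1
tool_pos: [0.6122, 0.0399, 0.1252]
tool_rot: [180.0, 0.1, 178.5]
ft_force: [1.0, 0.3, -1.2]
finger_gap: 0.278
gripper_force: 45.3
time_s: 7.7
tool_pos: [0.6117, 0.0399, 0.1192]
tool_rot: [-180.0, -0.0, 178.5]
ft_force: [-0.2, 0.6, -1.9]
finger_gap: 0.28
gripper_force: 45.3
[0.61170378 0.0398847  0.11917814] [-0.19677767  0.58480249 -1.85954641] [ 0.00197502 -0.03956267 -0.00965959]
```

```bash
for i in 1; do python3 -m crank '[[[0,0,0.001],0],[[0,0,0.002],0],[[0,0,0.003],0],[[0,0,0.003],0]]'; done;  python3 -c "
from station import bot
s=bot.get_state();print(s['tool_pos'],s['ft_force'],s['moment'])"
```

```text
time_s: 8.1
tool_pos: [0.6117, 0.0399, 0.1162]
tool_rot: [-180.0, -0.0, 178.5]
ft_force: [-0.1, -0.9, -2.2]
finger_gap: 0.273
gripper_force: 45.3
[0.61171014 0.03988714 0.11618617] [-0.09144653 -0.92382543 -2.24998622] [ 0.0084453  -0.00259707  0.00095692]
```

```bash
python3 -m crank '[[[0,0,0.001],0],[[0,0,0.002],0],[[0,0,0.003],0],[[0,0,0.003],0]]';  python3 -c "
from station import bot
s=bot.get_state();print(s['tool_pos'],s['ft_force'],s['moment'])"
```

```text
time_s: 8.5
tool_pos: [0.6117, 0.0399, 0.1132]
tool_rot: [-180.0, -0.0, 178.5]
ft_force: [0.4, -1.3, -1.4]
finger_gap: 0.274
gripper_force: 45.3
[0.61165746 0.0398709  0.11315332] [ 0.35263871 -1.33406897 -1.43570904] [ 0.024349  -0.0327579 -0.0447522]
```

```bash
python3 -m crank '[[[0,0,0.0005],0],[[0,0,0.001],0],[[0,0,0.0015],0],[[0,0,0.0015],0]]';  python3 -c "
from station import bot
s=bot.get_state();print(s['tool_pos'],s['ft_force'],s['moment'])"
```

```text
time_s: 8.9
tool_pos: [0.6117, 0.0399, 0.1118]
tool_rot: [-180.0, -0.0, 178.5]
ft_force: [0.3, -0.8, -1.7]
finger_gap: 0.273
gripper_force: 45.3
[0.61174812 0.03985143 0.11179042] [ 0.28519963 -0.8354522  -1.65602282] [-0.05350833 -0.03868026  0.01821809]
```

```bash
python3 -m crank '[[[0,0,0.0005],0],[[0,0,0.001],0],[[0,0,0.001],0],[[0,0,0.001],0]]';  python3 -c "
from station import bot
s=bot.get_state();print(s['tool_pos'],s['ft_force'],s['moment'])"
```

```text
time_s: 9.3
tool_pos: [0.6118, 0.0399, 0.1109]
tool_rot: [-180.0, 0.0, 178.5]
ft_force: [-0.0, 0.5, -2.3]
finger_gap: 0.276
gripper_force: 45.3
[0.61178538 0.03985467 0.11085286] [-0.01556596  0.46342111 -2.31201044] [-0.02148254 -0.00845629 -0.02175715]
```

```bash
python3 -m crank '[[[0,0,0.0005],0],[[0,0,0.001],0],[[0,0,0.001],0],[[0,0,0.001],0]]';  python3 -c "
from station import bot
s=bot.get_state();print(s['tool_pos'],s['ft_force'],s['moment'])"
```

```text
time_s: 9.7
tool_pos: [0.6119, 0.0396, 0.1099]
tool_rot: [-180.0, 0.0, 178.5]
ft_force: [-0.1, -1.7, 0.2]
finger_gap: 0.281
gripper_force: 45.7
[0.61187134 0.03962518 0.10993449] [-0.06694132 -1.67193643  0.19535664] [-0.71561961 -0.10025103 -0.02333063]
```

```bash
python3 -m crank '[[[0,0,0.0005],0],[[0,0,0.0005],0],[[0,0,0.0005],0]]';  python3 -c "
from station import bot
s=bot.get_state();print(s['tool_pos'],s['ft_force'],s['moment'])"
```

```text
time_s: 10.0
tool_pos: [0.6119, 0.0395, 0.1095]
tool_rot: [-180.0, 0.0, 178.5]
ft_force: [-0.4, -4.7, 5.6]
finger_gap: 0.277
gripper_force: 46.2
[0.61194706 0.03952634 0.10954097] [-0.42907087 -4.68902465  5.63217613] [-1.31185171  0.01042331 -0.06631482]
```

Contact pushes toward -y and up, so the -y pin touches first. Shifting ~0.8 mm to -y.

```bash
python3 -m crank '[[[0,-0.0004,-0.0003],0],[[0,-0.0008,-0.0003],0],[[0,-0.0008,0],0],[[0,-0.0008,0],0],[[0,-0.0008,0],0]]';  python3 -c "
from station import bot
s=bot.get_state();print(s['tool_pos'],s['ft_force'],s['moment'])"
```

```text
time_s: 10.5
tool_pos: [0.6117, 0.0392, 0.1093]
tool_rot: [180.0, -0.0, 178.5]
ft_force: [1.1, -2.3, 1.2]
finger_gap: 0.274
gripper_force: 45.8
[0.6117416  0.0391754  0.10932122] [ 1.13660254 -2.34417881  1.17514532] [-0.59203014 -0.16747749 -0.03103287]
```

```bash
python3 -m crank '[[[0,0,0.0004],0],[[0,0,0.0004],0],[[0,0,0.0004],0]]';  python3 -c "
from station import bot
s=bot.get_state();print(s['tool_pos'],s['ft_force'],s['moment'])"
```

```text
time_s: 10.8
tool_pos: [0.6117, 0.039, 0.1089]
tool_rot: [-180.0, -0.0, 178.5]
ft_force: [-0.7, -2.6, 2.0]
finger_gap: 0.274
gripper_force: 46.0
[0.61173535 0.03896952 0.10893654] [-0.69732169 -2.64072329  2.02768613] [-0.89200819 -0.05530156 -0.05908115]
```

```bash
python3 -m crank '[[[0,-0.0003,0],0],[[0,-0.0005,0],0],[[0,-0.0005,0.0003],0],[[0,-0.0005,0.0003],0]]';  python3 -c "
from station import bot
s=bot.get_state();print(s['tool_pos'],s['ft_force'],s['moment'])"
```

```text
time_s: 11.2
tool_pos: [0.6117, 0.0387, 0.1086]
tool_rot: [180.0, -0.0, 178.5]
ft_force: [0.1, -1.8, 0.0]
finger_gap: 0.275
gripper_force: 45.9
[0.61169104 0.03868536 0.10860488] [ 0.06920599 -1.76378924  0.02779821] [-0.39668029  0.09845909 -0.01941984]
```

```bash
python3 -m crank '[[[0,-0.0003,0],0],[[0,-0.0003,0.0002],0],[[0,-0.0003,0.0003],0],[[0,-0.0003,0.0003],0]]';  python3 -c "
from station import bot
s=bot.get_state();print(s['tool_pos'],s['ft_force'],s['moment'])"
```

```text
time_s: 11.6
tool_pos: [0.6117, 0.0386, 0.1085]
tool_rot: [180.0, 0.0, 178.5]
ft_force: [-1.1, 1.2, 5.6]
finger_gap: 0.282
gripper_force: 46.4
[0.6117378  0.03858768 0.10853971] [-1.14479594  1.19082973  5.63036002] [ 0.168934    0.44539407 -0.00897662]
```

```bash
python3 -m crank '[[[0,0,0.0002],0],[[0,0,0.0003],0],[[0,0,0.0003],0]]';  python3 -c "
from station import bot
s=bot.get_state();print(s['tool_pos'],s['ft_force'],s['moment'])"
```

```text
time_s: 11.9
tool_pos: [0.6118, 0.0386, 0.1085]
tool_rot: [180.0, 0.0, 178.5]
ft_force: [-3.0, -0.3, 8.5]
finger_gap: 0.276
gripper_force: 46.9
[0.61175897 0.03857409 0.10848053] [-2.97693211 -0.29179485  8.50889951] [ 0.1549398   0.79096498 -0.12359797]
```

Full depth reached (TCP 0.1085 m). Easing to a light load and checking sideways play.

```bash
python3 -m crank '[[[0,0,-0.0003],0],[[0,-0.0005,-0.0005],0],[[0,-0.0008,-0.0005],0],[[0,-0.0008,-0.0005],0],[[0,-0.0008,-0.0005],0]]';  python3 -c "
from station import bot
s=bot.get_state();print(s['tool_pos'],s['ft_force'],s['moment'])"; python3 -m crank '[[[0,0.0004,0],0],[[0,0.0008,0],0],[[0,0.0008,0],0],[[0,0.0008,0],0]]';  python3 -c "
from station import bot
s=bot.get_state();print(s['tool_pos'],s['ft_force'],s['moment'])"
```

```text
time_s: 12.4
tool_pos: [0.6117, 0.0384, 0.1085]
tool_rot: [179.9, 0.0, 178.6]
ft_force: [-0.7, 5.4, 2.7]
finger_gap: 0.278
gripper_force: 46.0
[0.61172533 0.03840516 0.10854373] [-0.73365051  5.36599561  2.71947395] [ 1.43427554  0.28604513 -0.04649528]
time_s: 12.8
tool_pos: [0.6117, 0.0385, 0.1085]
tool_rot: [180.0, -0.0, 178.5]
ft_force: [-0.2, 4.6, 1.5]
finger_gap: 0.275
gripper_force: 46.0
[0.61171609 0.03849468 0.10853611] [-0.2303956   4.56370806  1.51949203] [ 1.21338587  0.25598797 -0.05191777]
```

It's held on both sides (0.2 mm of play against 5 N) at full depth, so this is the fitting bar. Now centring and pressing.

```bash
python3 -m crank '[[[0,0.0003,0.0001],0],[[0,0.0005,0.0001],0],[[0,0.0005,0.0001],0],[[0,0.0005,0.0001],0]]';  python3 -c "
from station import bot
s=bot.get_state();print(s['tool_pos'],s['ft_force'],s['moment'])"
```

```text
time_s: 13.2
tool_pos: [0.6118, 0.0386, 0.1085]
tool_rot: [-180.0, 0.0, 178.5]
ft_force: [-1.3, 1.7, 5.0]
finger_gap: 0.275
gripper_force: 46.2
[0.61175481 0.03860352 0.1085188 ] [-1.25096323  1.65313556  5.00519773] [ 0.46702994  0.46573312 -0.02259728]
```

```bash
python3 -m crank '[[[0,0.0002,-0.0001],0],[[0,0.0002,-0.0001],0],[[0,0.0002,-0.0001],0],[[0,0.0002,-0.0001],0],[[0,0.0002,-0.0001],0],[[0,0.0002,-0.0001],0],[[0,0.0002,-0.0001],0],[[0,0.0002,-0.0001],0],[[0,0.0002,-0.0001],0],[[0,0.0002,-0.0001],0]]';  python3 -c "
from station import bot
s=bot.get_state();print(s['tool_pos'],s['ft_force'],s['moment'])"
```

```text
time_s: 14.2
tool_pos: [0.6117, 0.0387, 0.1085]
tool_rot: [-180.0, -0.0, 178.5]
ft_force: [-1.7, -3.7, 2.6]
finger_gap: 0.278
gripper_force: 45.9
[0.61174518 0.03873456 0.10853125] [-1.73832362 -3.71945922  2.62933508] [-0.98985037  0.32303083 -0.00965677]
```

```bash
python3 -m crank '[[[0,-0.0002,0.0001],0],[[0,-0.0002,0.0001],0],[[0,-0.0002,0.0001],0],[[0,-0.0002,0.0001],0]]';  python3 -c "
from station import bot
s=bot.get_state();print(s['tool_pos'],s['ft_force'],s['moment'])"
```

```text
time_s: 14.6
tool_pos: [0.6117, 0.0387, 0.1085]
tool_rot: [-180.0, -0.0, 178.5]
ft_force: [-1.3, -3.3, 5.2]
finger_gap: 0.275
gripper_force: 46.2
[0.61174027 0.03868503 0.108487  ] [-1.31084899 -3.26759568  5.2420893 ] [-0.92966582  0.5126014  -0.00799168]
```

```bash
python3 -m crank '[[[0,-0.00025,0],0],[[0,-0.00025,0],0],[[0,-0.00025,0],0],[[0,-0.00025,0],0]]';  python3 -c "
from station import bot
s=bot.get_state();print(s['tool_pos'],s['ft_force'],s['moment'])"
```

```text
time_s: 15.0
tool_pos: [0.6118, 0.0387, 0.1085]
tool_rot: [180.0, 0.0, 178.5]
ft_force: [-2.3, -2.7, 5.4]
finger_gap: 0.272
gripper_force: 46.4
[0.61175415 0.03868515 0.10850393] [-2.32616363 -2.66759107  5.4114687 ] [-0.64161182  0.49495574 -0.07929984]
```

```bash
python3 -m crank '[[[0,-0.0003,0],0],[[0,-0.0003,0],0],[[0,-0.0003,0],0],[[0,-0.0003,0],0]]';  python3 -c "
from station import bot
s=bot.get_state();print(s['tool_pos'],s['ft_force'],s['moment'])"
```

```text
time_s: 15.4
tool_pos: [0.6117, 0.0386, 0.1085]
tool_rot: [180.0, 0.0, 178.5]
ft_force: [-2.0, -0.7, 5.7]
finger_gap: 0.274
gripper_force: 46.4
[0.61174802 0.03859104 0.10849525] [-1.98499163 -0.71179432  5.73456509] [-0.22923182  0.47203323 -0.05827532]
```

```bash
python3 -m crank '[[[0,-0.00005,0],0],[[0,-0.0001,0],0],[[0,-0.0001,0],0],[[0,-0.0001,0],0],[[0,-0.0001,0],0],[[0,-0.0001,0],0],[[0,-0.0001,0],0],[[0,-0.0001,0],0],[[0,-0.0001,0],0],[[0,-0.0001,0],0]]';  python3 -c "
from station import bot
s=bot.get_state();print(s['tool_pos'],s['ft_force'],s['moment'])"
```

```text
time_s: 16.4
tool_pos: [0.6118, 0.0386, 0.1085]
tool_rot: [180.0, 0.0, 178.5]
ft_force: [-2.0, 0.5, 5.2]
finger_gap: 0.279
gripper_force: 46.3
[0.61179754 0.0386336  0.10851337] [-2.04034909  0.45809924  5.17374568] [-0.08466635  0.53596648 -0.03957331]
```

```bash
python3 -m crank '[[[0,0,-0.0001],0],[[0,0,-0.0001],0],[[0,0,-0.0001],0],[[0,0,-0.0001],0],[[0,0,-0.0001],0],[[0,0,-0.0001],0],[[0,0,-0.0001],0],[[0,0,-0.0001],0],[[0,0,-0.0001],0],[[0,0,-0.0001],0]]';  python3 -c "
from station import bot
s=bot.get_state();print(s['tool_pos'],s['ft_force'],s['moment'])"
```

```text
time_s: 17.4
tool_pos: [0.6117, 0.0385, 0.1085]
tool_rot: [180.0, -0.0, 178.5]
ft_force: [-1.1, 5.5, 1.3]
finger_gap: 0.274
gripper_force: 45.9
[0.61173877 0.03849542 0.10851727] [-1.05325346  5.51843782  1.34683168] [ 1.31855289  0.28150717 -0.03859328]
```

```bash
python3 -m crank '[[[0,0.0001,0.0001],0],[[0,0.0002,0.0001],0],[[0,0.0002,0.0001],0]]'; python3 -m crank '[[[0,0,0],0],[[0,0,0],0],[[0,0,0],0]]'; python3 -m crank '[[[0,0,0],0],[[0,0,0],0],[[0,0,0],0]]'
```

```text
time_s: 17.7
tool_pos: [0.6118, 0.0385, 0.1085]
tool_rot: [180.0, 0.0, 178.5]
ft_force: [-1.7, 4.5, 3.7]
finger_gap: 0.274
gripper_force: 46.2
time_s: 18.0
tool_pos: [0.6118, 0.0385, 0.1085]
tool_rot: [180.0, 0.0, 178.5]
ft_force: [-1.7, 4.9, 4.0]
finger_gap: 0.278
gripper_force: 46.2
time_s: 18.3
tool_pos: [0.6118, 0.0385, 0.1085]
tool_rot: [180.0, 0.0, 178.5]
ft_force: [-1.0, 5.1, 3.4]
finger_gap: 0.276
gripper_force: 46.2
```

```bash
python3 -m crank '[[[0,0.0002,0],0],[[0,0.0002,0],0],[[0,0.0002,0],0]]'; python3 -m crank '[[[0,0.0002,0],0],[[0,0.0002,0],0],[[0,0.0002,0],0]]'
```

```text
time_s: 18.6
tool_pos: [0.6118, 0.0385, 0.1085]
tool_rot: [-180.0, 0.0, 178.5]
ft_force: [-2.0, 4.4, 5.4]
finger_gap: 0.275
gripper_force: 46.2
time_s: 18.9
tool_pos: [0.6118, 0.0385, 0.1085]
tool_rot: [-180.0, 0.0, 178.5]
ft_force: [-2.0, 2.8, 5.2]
finger_gap: 0.271
gripper_force: 46.3
```

```bash
python3 -m crank '[[[0,0.0002,0],0],[[0,0.0002,0],0],[[0,0.0002,0],0]]'; python3 -m crank '[[[0,0.0001,0],0],[[0,0.0001,0],0],[[0,0.0001,0],0]]'; python3 -m crank '[[[0,0,0],0],[[0,0,0],0],[[0,0,0],0],[[0,0,0],0],[[0,0,0],0]]';python3 -m crank '[[[0,0,0],0],[[0,0,0],0],[[0,0,0],0],[[0,0,0],0],[[0,0,0],0]]'
```

```text
time_s: 19.2
tool_pos: [0.6118, 0.0386, 0.1085]
tool_rot: [-180.0, 0.0, 178.5]
ft_force: [-1.6, 3.2, 3.8]
finger_gap: 0.277
gripper_force: 46.3
time_s: 19.5
tool_pos: [0.6118, 0.0386, 0.1085]
tool_rot: [-180.0, 0.0, 178.5]
ft_force: [-1.6, 1.9, 5.9]
finger_gap: 0.277
gripper_force: 46.3
time_s: 20.0
tool_pos: [0.6118, 0.0386, 0.1085]
tool_rot: [-180.0, -0.0, 178.5]
ft_force: [-1.8, 2.7, 4.6]
finger_gap: 0.278
gripper_force: 46.3
time_s: 20.5
tool_pos: [0.6118, 0.0386, 0.1085]
tool_rot: [-180.0, 0.0, 178.5]
ft_force: [-2.7, 2.6, 5.1]
finger_gap: 0.276
gripper_force: 46.3
```

```bash
python3 -m crank '[[[0,0.0002,0],0],[[0,0.0002,0],0],[[0,0.0002,0],0]]'; python3 -m crank '[[[0,0.0001,0],0],[[0,0.0001,0],0],[[0,0.0001,0],0],[[0,0.0001,0],0],[[0,0.0001,0],0]]'; python3 -m crank '[[[0,0,0],0],[[0,0,0],0],[[0,0,0],0],[[0,0,0],0],[[0,0,0],0],[[0,0,0],0],[[0,0,0],0]]'
```

```text
time_s: 20.8
tool_pos: [0.6118, 0.0386, 0.1085]
tool_rot: [-180.0, 0.0, 178.5]
ft_force: [-2.4, 1.4, 4.6]
finger_gap: 0.276
gripper_force: 46.3
time_s: 21.3
tool_pos: [0.6118, 0.0386, 0.1085]
tool_rot: [-180.0, -0.0, 178.5]
ft_force: [-1.5, 0.8, 6.0]
finger_gap: 0.276
gripper_force: 46.3
time_s: 22.0
tool_pos: [0.6118, 0.0386, 0.1085]
tool_rot: [-180.0, -0.0, 178.5]
ft_force: [-1.9, 0.7, 5.2]
finger_gap: 0.273
gripper_force: 46.3
```

Pressed squarely for over a second with about 7 N of contact force. Releasing in place, then withdrawing upward.

```bash
python3 -m crank '[[[0,0,-0.0002],0],[[0,0,-0.0002],0],[[0,0,-0.0002],0]]' 0.29 20; python3 -m crank '[[[0,0,0],0],[[0,0,0],0],[[0,0,0],0],[[0,0,0],0],[[0,0,0],0],[[0,0,0],0]]' 0.8; python3 -m crank '[[[0,0,-0.01],0],[[0,0,-0.03],0],[[0,0,-0.06],0],[[0,0,-0.1],0],[[0,0,-0.13],0],[[0,0,-0.13],0],[[0,0,-0.13],0],[[0,0,-0.13],0]]'
python3 - <<'E'
from station import eyes
import cv2
a=eyes.camera("scene")[190:320,200:360]
w=eyes.camera("wrist")
cv2.imwrite("pics/f.png",cv2.hconcat([cv2.resize(a,(400,325),interpolation=2),cv2.resize(w,(400,325))]))
E
```

```text
time_s: 22.3
tool_pos: [0.6118, 0.039, 0.1085]
tool_rot: [-180.0, -0.0, 178.5]
ft_force: [-0.5, 0.0, -0.4]
finger_gap: 0.291
gripper_force: 0.1
time_s: 22.9
tool_pos: [0.6118, 0.0393, 0.1086]
tool_rot: [-180.0, -0.0, 178.5]
ft_force: [-0.1, 0.5, 0.3]
finger_gap: 0.798
gripper_force: 0.0
time_s: 23.7
tool_pos: [0.6114, 0.0393, 0.2382]
tool_rot: [-180.0, -0.1, 178.5]
ft_force: [-0.7, -0.3, -0.4]
finger_gap: 0.797
gripper_force: 0.0
```

View pics/f.png

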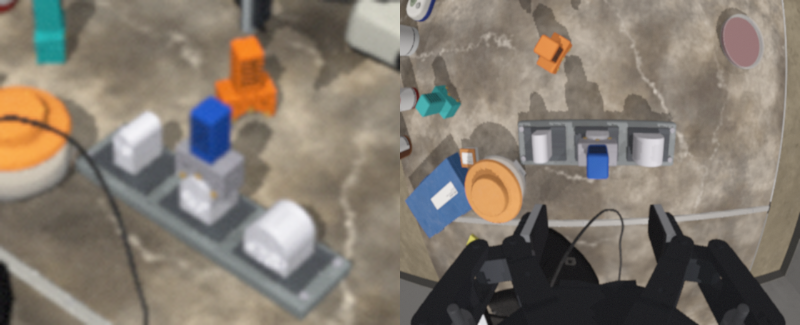

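Picture: the gauge sits upright and released on the middle bar, fingers clear, and everything else is where it was.

```bash
python3 -c "
from station import bot
print(bot.job_done())"
```

```text
the job is handed in; nothing more can be done
None
```

The gauge fits the middle bar: it went to full depth with about 0.2 mm of sideways play, was pressed there with about 7 N for over a second, and now sits upright and released. The job is handed in, but no verdict came back. I judged the two end bars only from the camera images, as too wide and too narrow, and did not try the gauge on them; that both side pins bear is inferred from the force readings.

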